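Work the sticking cover of the parts case shut and bolt it

TASK

Slide the cover of the parts case on the bench fully home against its far wall, both ends square, and hold it pressed firmly there for a second. It sticks in its tracks and jams askew if one end gets ahead: push with closed fingers (do not grip) at one knob, then the other, easing off as soon as it binds, and never force it. Then gently push the slide bolt all the way in behind the left knob, let go, and leave the things around the case alone.

Things in the scene. Friction and masses are not known exactly. Their poses are not given: they have to be found in the camera images.
- case: Grey steel parts case fixed to the bench, 230 deep (its x, away from the robot) x 334 wide (y, to the left) x 73 high; origin at the centre of its underside. Near half: a deck, top z 46 mm; far half: open tray of sockets. Each side has a U track along x for the cover: ledge top z 50, lip z 58 to 64, lip inner edge y +-141, side wall inner face y +-153.
- handle_mid (a point): Top of the case's carrying handle at its middle: 16 mm dark round bar along the case's x at y 0, top at z 128, on a post at each end (x -107 and 109 in the case frame). The cover passes under it; it keeps the gripper from the cover's middle.
- far_wall: The case's far wall, the end stop of the cover: 12 thick (x) x 306 wide (y) x 65 high, fixed to the case; origin at the centre of its underside, at x 109, y 0 in the case frame. Its inside face is 6 mm nearer the robot than its origin (x 103 in the case frame). A firm press of the cover against it is a steady 8 to 20 N at one knob, kept up for about a second; over 30 N is forcing it.
- bracket (a point): Top of the bolt's keeper bridge on the left track (x 2, y 160, z 92 in the case frame; 32 mm along x, 14 along y). The bracket plate spans x -23 to 27, y 167 to 227, its top at z 66.
- cover: Loose aluminium plate, 90 (x) x 301 (y) x 6, about 0.7 kg, captive in the tracks with 5 mm side and 2 mm height play; origin: centre of underside, axes like the case's. Starts 75 to 87 mm short of home (home: x 58 in the case frame). Pushed at one knob it turns up to about 0.07 rad from square, then jams; the other knob frees it. Free push 3 to 9 N; over 11 N: jammed or home.
- knob_left (a point): Centre of the top of the cover's left round black upright knob: 22 mm diameter, 32 tall, top about z 88, standing on the plate 31 mm nearer the robot than the plate's centre and 108 mm left of it. With the cover home it is at x 27 in the case frame.
- knob_right (a point): The same for the right knob, 108 mm right of the plate's centre.
- bolt (a joint): Slide of the steel bolt across the left track, m: 0 drawn back (left), 0.05 fully in (stop), moving along the case's -y; about 3 N friction, stays where left. Bar 16 x 16 mm, z 69 to 85, axis at x 2 in the case frame. Fully in, its tip is at y 103, close behind the left knob; it strikes the knob if the cover is over 6 mm short of home.
- bolt_grip (a point): Point on the axis of the bolt's upright round steel peg at z 102; the peg is 16 mm in diameter and runs from z 84 to 120. At bolt 0 it is at x 2, y 207 in the case frame, at y 157 with the bolt fully in.
- spray_can: Spray can 60 mm diameter, 170 tall, bystander; origin at the centre of its underside.
- tape_roll: Roll of tape 90 mm diameter, 35 high, lying flat, bystander; origin at the centre of its underside.
- screwdriver: Screwdriver lying on the bench, about 200 mm long, bystander; origin at the underside of its middle.

How it is judged:
On the way:
1. the cover is home, both knobs within 2.5 mm of their home place, and is held pressed against the far wall with over 4 N for half a second, with the bolt still back (x of each of knob_left, knob_right in the frame of case above 0.0245 m and contact force between cover and far_wall above 4 N and value of joint bolt below 0.02 m), for 0.5 s.
At the end, for the whole second after the job is handed in: Both knobs of the cover are within 2.5 mm of their home place (x over 24.5 mm in the case frame), the bolt is in by more than 46 mm, and the cover is at rest (x of each of knob_left, knob_right in the frame of case above 0.0245 m and value of joint bolt above 0.046 m and linear speed of cover below 0.01 m/s); the robot touches nothing.
It fails at once if the cover is forced: over 30 N between the robot and the cover (contact force between any of the arm, the fingers and cover above 30 N).
It fails at once if the robot pushes on the case or its bolt with over 30 N (contact force between any of the arm, the fingers and case above 30 N).
It fails at once if a bystander is moved by over 20 mm (distance of any of spray_can, tape_roll, screwdriver from where it was at the start of the episode above 0.02 m).
It also fails if it takes over 72 s, if anything falls off the work surface, if the arm or the gripper's body presses on something with over 40 N, if the wrist force passes 120 N, or if a joint passes its speed limit or range.

ROBOT

A 6-joint arm with a two-finger parallel gripper is mounted at the origin on the work surface. World frame = base frame: x ahead of the robot, y to its left, z up, the work surface at z = 0. Lengths are in m, angles in rad, forces in N, time in s.
With the tool pointing down it reaches from about 0.275 to 0.725 m from the base axis. Payload 15.9 kg.
Tool frame: the origin (TCP) lies midway between the tips of the shut fingers; the grasp point (between the pads) lies manip.tcp_to_grasp behind it (manip.tcp_to_grasp is the distance from the TCP to the grasp point, in m); z points along the fingers, y is the line along which they close (so a half turn about z gives the same grasp; the last joint's range is limited). The gripper opens to 85 mm and grips with 20 to 120 N. Pads are 22 mm wide; open, the fingers measure 114 mm over their backs; the gripper's body (76 mm by 85 mm) begins 54 mm behind the grasp point. The pads swing forward as they close: fully open they stand 13 mm farther back than shut.
Start: joints at [1.188, 0.213, -0.034, 1.323, 0, 1.571], TCP at [0.187, 0.464, 0.231] pointing down, gripper open.
Joint ranges: [-2.98, 2.98], [-0.74, 1.72], [-1.14, 1.35], [-2.1, 2.04], [-1.57, 1.44], [-3.14, 3.14]. Speed limits (rad/s): [1.89, 1.89, 2.39, 2.57, 3.14, 3.14].

INTERFACE

Orientations are given as a unit quaternion [w, x, y, z].
In Python, from rig import state, optics, order, manip gives the robot as it stands.
- The arm moves only by the tool play_rows, never from a script. Its argument "targets" is a list of rows, each a list of 3 entries, a list of its own where there are three numbers: the shift along the tool's x, y, z in cm, then the turn, a rotation vector about the tool's x, y, z in degrees, then the finger opening in cm, from 0 to 8.54. In form: [[[x, y, z], [rx, ry, rz], claw], ...]. A call has 1 to 5 rows; each row is the pose to reach, as a shift and turn from the pose commanded when the call began, along the tool's axes at that moment; what a row does not reach only later rows make up. A row lasts 1/12 s, in which the tool goes at most 41.7 mm and 7.16 degrees, less where a joint would pass 70% of its speed; a pose out of reach is approached as far as the arm can. A call with a gripper value outside its range is refused whole. The fingers move at their own pace and stop on an object; "squeeze" is the grip in N (left out, the last holds). Time passes only in rows, so rows that repeat a pose let the fingers close. It gives the time, the measured TCP pose, the force, the opening and the grip force at its end, in the units of the state.
- state(): the state, without advancing time (a new reading comes with each control period).
- optics.camera(name): name is "side" or "top" or "wrist"; returns (picture, depth): 400x640x3 uint8, blue, green, red; 400x640 float32, m along the optical axis (not along the pixel's ray), 0 where there is no reading.
- optics.camera_info(name): a dict with "fx", "fy", "cx", "cy" (pixels), "R" (3x3) and "t" (3): a world point X has camera coordinates R X + t; the wrist camera has in their place "hand_eye" (4x4, takes a point from camera to tool coordinates, whose origin is the TCP and whose axes are the flange's). Camera axes: x right, y down, z forward; pixel columns grow to the right and rows downward; lengths in m; the calibration is good to about 2 mm. The wrist camera is an equidistant fisheye: a pixel r from the principal point sees the ray r / f radians off the axis. A picture is of the moment at which its call begins: read the wrist's pose just before it. camera_info takes no time and is no camera call.
- order.sign_off(): hands the job in; it is judged then, once.
The state is a dict: "time_s": time; "qpos": joint angles; "dq": joint speeds; "tau": joint torques, N m; "tool_pos": TCP position; "orientation": TCP orientation; "force": force on the tool from outside, world axes, zero at the start; "moment": the same for the moment, N m; "opening": opening from 0.0 (shut) to 1.0 (fully open); "gripper_force": force on a finger pad.
Only numpy, scipy, OpenCV 4.12 (cv2) and the standard library are available. Lean on these libraries where they do the work, as an engineer would, in place of code of your own. Each camera call takes 0.05 s, during which the arm holds its last target. There are 200 camera calls.

## Working session

There is one attempt and no reset: what is moved stays moved. The work goes in short steps, Python scripts to look and compute and a tool call to move; the robot and the scene stay as the last step left them, time stands still between calls to the robot, and variables do not carry over. Pictures are saved under pics/ and viewed, at most 10 in all, crops included, and the job is handed in when it is done.

Besides the shell and the picture viewer there is one more tool, called after "Emit:" by a JSON object that holds its "fn" and its "kwargs". play_rows: Moves the arm, as the interface text tells. Its arguments: {"type":"object","properties":{"targets":{"type":"array"},"squeeze":{"type":"number"}},"required":["targets"]}

```bash
mkdir -p pics; ls
python3 - <<'E'
from rig import state, optics, order, manip
import cv2,numpy as np
s=state(); print({k:np.round(v,3).tolist() for k,v in s.items()}); print(manip.tcp_to_grasp)
for n in ("top","side"):
    p,d=optics.camera(n); cv2.imwrite(f"pics/{n}1.png",p); np.save(f"pics/{n}1.npy",d); print(n,optics.camera_info(n))
print(optics.camera_info("wrist"))
E
```

```text
pics
{'time_s': 0.0, 'qpos': [1.188, 0.213, -0.035, 1.324, 0.0, 1.571], 'dq': [-0.0, 0.001, 0.002, 0.0, -0.001, -0.001], 'tau': [0.001, -68.616, 48.712, 0.018, -0.0, -0.0], 'tool_pos': [0.187, 0.463, 0.231], 'orientation': [-0.0, 0.19, 0.982, -0.001], 'force': [0.524, -0.953, -0.363], 'moment': [0.021, 0.004, -0.011], 'gripper_force': 0.0, 'opening': 1.002}
0.0187
top {'fx': 474.3314478424513, 'fy': 474.3314478424513, 'cx': 320.3359430549157, 'cy': 192.68128820807306, 'R': array([[ 0.05611513, -0.99842158,  0.00233212],
       [-0.97631111, -0.05536102, -0.20916924],
       [ 0.2089682 ,  0.00946069, -0.97787667]]), 't': array([0.0148319 , 0.58742901, 1.34728215])}
side {'fx': 431.90849371732315, 'fy': 431.90849371732315, 'cx': 309.50170812081564, 'cy': 197.19614400051572, 'R': array([[ 0.9566069 , -0.29132454,  0.0057665 ],
       [-0.14921007, -0.50675984, -0.84907645],
       [ 0.25027904,  0.81137197, -0.52823851]]), 't': array([-0.52223861,  0.20585526,  1.01414377])}
{'fx': 309.70691628693146, 'fy': 309.70691628693146, 'cx': 326.9550242096868, 'cy': 202.99443109046098, 'hand_eye': array([[ 4.92524983e-04, -9.65143913e-01, -2.61719286e-01,
         6.62704079e-02],
       [ 9.99999409e-01,  2.21596872e-04,  1.06469731e-03,
        -2.82072109e-05],
       [-9.69589952e-04, -2.61719655e-01,  9.65143452e-01,
        -1.42465361e-01],
       [ 0.00000000e+00,  0.00000000e+00,  0.00000000e+00,
         1.00000000e+00]])}
```

View pics/top1.png

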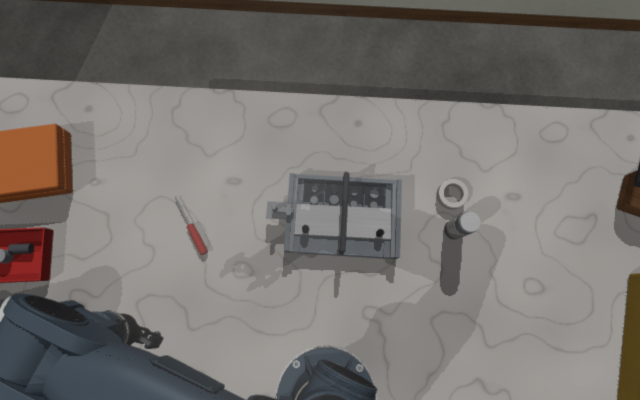

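View pics/side1.png

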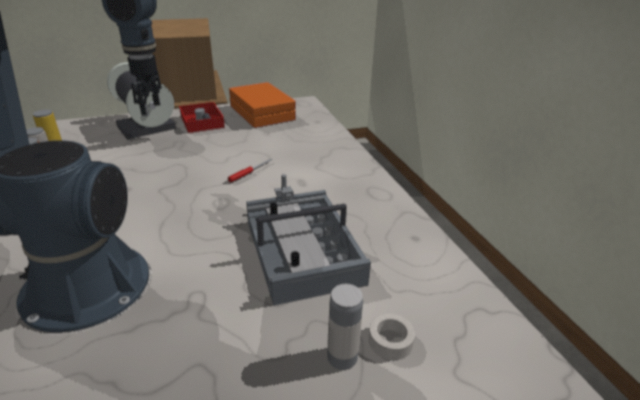

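The top view shows the case around (345,215): left knob ~(306,229), right knob ~(380,233), handle along column ~345, bolt at ~(285,208). The spray can and tape are at (468,222)/(453,193), and the screwdriver is at (193,228). The side view agrees.

```bash
cat > h.py <<'E'
import numpy as np, cv2
from scipy.spatial.transform import Rotation as Ro
from rig import state, optics
def ray(name,uv,z):
    "world point on plane height z seen at pixel uv of a fixed camera"
    c=optics.camera_info(name); R,t=c["R"],c["t"]
    d=R.T@np.array([(uv[0]-c["cx"])/c["fx"],(uv[1]-c["cy"])/c["fy"],1]); o=-R.T@t
    return o+d*(z-o[2])/d[2]
def proj(name,X):
    c=optics.camera_info(name); q=c["R"]@np.asarray(X)+c["t"]
    return np.array([c["fx"]*q[0]/q[2]+c["cx"],c["fy"]*q[1]/q[2]+c["cy"]])
def tool(s=None):
    s=s or state(); w,x,y,z=s["orientation"]
    return Ro.from_quat([x,y,z,w]).as_matrix(),np.array(s["tool_pos"])
def wproj(X,s):
    c=optics.camera_info("wrist"); R,p=tool(s); H=c["hand_eye"]
    q=H[:3,:3].T@(R.T@(np.asarray(X)-p)-H[:3,3])
    th=np.arctan2(np.hypot(q[0],q[1]),q[2]); ph=np.arctan2(q[1],q[0])
    return np.array([c["cx"]+c["fx"]*th*np.cos(ph),c["cy"]+c["fy"]*th*np.sin(ph)])
def wray(uv,z,s):
    c=optics.camera_info("wrist"); R,p=tool(s); H=c["hand_eye"]
    a=np.array([uv[0]-c["cx"],uv[1]-c["cy"]])/c["fx"]; th=np.linalg.norm(a)
    d=R@H[:3,:3]@np.r_[a/th*np.sin(th),np.cos(th)]; o=p+R@H[:3,3]
    return o+d*(z-o[2])/d[2]
E
python3 - <<'E'
from h import *
p=cv2.imread("pics/top1.png")
cv2.imwrite("pics/top1c.png",cv2.resize(p[160:265,255:415],None,fx=5,fy=5,interpolation=cv2.INTER_CUBIC))
for uv,z in [((306,229),.088),((380,233),.088),((291,174),.065),((401,179),.065),((400,257),.065),((285,254),.065)]: print(uv,ray("top",uv,z).round(3))
E
```

```text
(306, 229) [0.471 0.083 0.088]
(380, 233) [ 0.472 -0.13   0.088]
(291, 174) [0.637 0.139 0.065]
(401, 179) [ 0.64  -0.19   0.065]
(400, 257) [ 0.409 -0.192  0.065]
(285, 254) [0.399 0.14  0.065]
```

View pics/top1c.png

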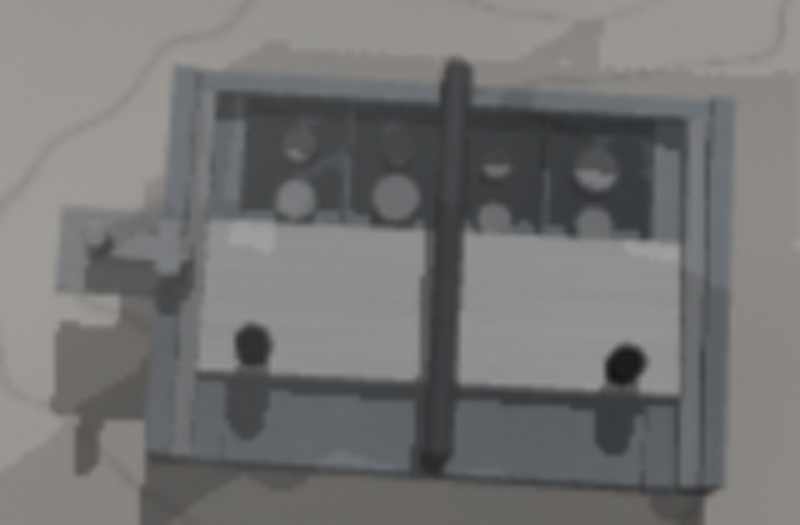

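```bash
cat >> h.py <<'E'
def toW(P,q):
    c,s=np.cos(q[2]),np.sin(q[2]); P=np.asarray(P,float)
    return np.r_[q[0]+c*P[0]-s*P[1],q[1]+s*P[0]+c*P[1],P[2]]
E
python3 - <<'E'
from h import *
from scipy.optimize import least_squares
px=lambda u,v:np.array([255+u/5,160+v/5])
for z in (.064,.073):
    F=[((.115,.167,z),px(177,68)),((.115,-.167,z),px(733,98)),((-.115,-.167,z),px(718,489)),((-.115,.167,z),px(147,456))]
    f=lambda q:np.concatenate([proj("top",toW(P,q))-u for P,u in F])
    r=least_squares(f,[.52,-.025,0]); print(z,r.x.round(4),r.fun.round(1))
    q=r.x
    print("handle ends pred",[((proj("top",toW(P,q))-[255,160])*5).round() for P in ((-.107,0,.128),(.109,0,.128))])
    for k in (px(253,338),px(628,357)):
        X=ray("top",k,.088); c,s=np.cos(q[2]),np.sin(q[2]); d=X[:2]-q[:2]; print("knob world",X.round(4),"case",(c*d[0]+s*d[1]).round(4),(-s*d[0]+c*d[1]).round(4))
    print("side",proj("side",toW((-.1,.108,.088),q)), proj("side",toW((.002,.207,.12),q)))
s=cv2.imread("pics/side1.png")[165:305,225:385]
for P in [(.115,.167,.073),(.115,-.167,.073),(-.115,-.167,.073),(-.115,.167,.073),(-.107,0,.128),(.109,0,.128),(.002,.207,.12)]:
    u=proj("side",toW(P,q))-[225,165]; s=s.copy() 
    globals().setdefault("L",[]).append(u)
b=cv2.resize(s,None,fx=4,fy=4,interpolation=cv2.INTER_CUBIC)
for u in L: cv2.circle(b,tuple(int(a*4+2) for a in u),3,(0,0,255),-1)
cv2.imwrite("pics/side1c.png",b)
E
```

```text
0.064 [ 0.5225 -0.0244 -0.0037] [-0.5  0.1 -0.1  0.6  1.  -0.2 -0.3 -0.5]
handle ends pred [array([440., 447.]), array([459.,  68.])]
knob world [0.4754 0.0841 0.088 ] case -0.0475 0.1084
knob world [ 0.4766 -0.1312  0.088 ] case -0.0456 -0.1069
side [255.93000545 206.8366477 ] [284.14588889 173.69703947]
0.073 [ 0.5211 -0.024  -0.0036] [-0.9 -0.2  0.3  0.4  1.3  0.1 -0.7 -0.3]
handle ends pred [array([439., 449.]), array([458.,  70.])]
knob world [0.4754 0.0841 0.088 ] case -0.0461 0.108
knob world [ 0.4766 -0.1312  0.088 ] case -0.0441 -0.1073
side [255.36561732 206.84345605] [283.62229186 173.70192499]
```

View pics/side1c.png

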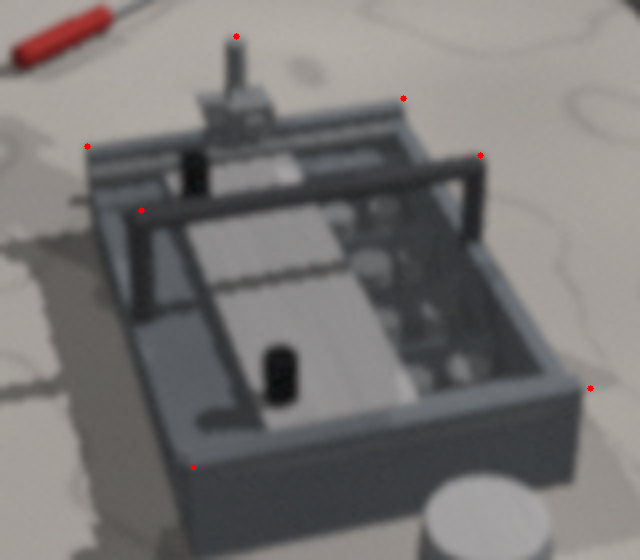

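The side view confirms the fit (predicted corners, handle ends and peg top fall on the case). Moving above the left knob, fingers closed and tool x along −world x.

Emit:
{"fn": "play_rows", "kwargs": {"targets": [[[-36.6,-26,3],[0,0,-22],0],[[-36.6,-26,3],[0,0,-22],0],[[-36.6,-26,3],[0,0,-22],0],[[-36.6,-26,3],[0,0,-22],0],[[-36.6,-26,3],[0,0,-22],0]], "squeeze": 40}}

```text
time_s: 0.52
tool_pos: [0.2933, 0.2971, 0.2179]
orientation: [-0.0, -0.003, 1.0, -0.0]
force: [1.8, 0.6, -0.4]
opening: 0.295
gripper_force: 0.0
```

```bash
cat > go.py <<'E'
import sys
from h import *
s=state(); R,p=tool(s); T=np.array(list(map(float,sys.argv[1:4])))
Rt=np.array([[-1,0,0],[0,1,0],[0,0,-1.]]).T
Rt=Ro.from_euler('z',-0.0036).as_matrix()@Rt
print("t",s["time_s"],"p",p.round(4),"F",np.round(s["force"],1),"q",np.round(s["qpos"],2))
print("shift cm",(R.T@(T-p)*100).round(2),"turn deg",np.degrees(Ro.from_matrix(R.T@Rt).as_rotvec()).round(2))
E
python3 go.py .43 .085 .2
```

```text
t 0.5167 p [0.2933 0.2971 0.2179] F [ 1.8  0.6 -0.4] q [ 0.79  0.05 -0.26  1.26 -0.    0.79]
shift cm [-13.55 -21.28   1.79] turn deg [-0.02 -0.01  0.53]
```

Emit:
{"fn": "play_rows", "kwargs": {"targets": [[[-13.6,-21.3,1.8],[0,0,0.4],0],[[-13.6,-21.3,1.8],[0,0,0.4],0],[[-13.6,-21.3,1.8],[0,0,0.4],0],[[-13.6,-21.3,1.8],[0,0,0.4],0],[[-13.6,-21.3,1.8],[0,0,0.4],0]]}}

```text
time_s: 0.93
tool_pos: [0.4056, 0.1216, 0.2033]
orientation: [0.0, 0.003, 1.0, 0.0]
force: [1.6, 1.5, 0.4]
opening: 0.005
gripper_force: 0.0
```

Emit:
{"fn": "play_rows", "kwargs": {"targets": [[[-2.7,-4.3,0.4],[0,0,0],0],[[-2.7,-4.3,0.4],[0,0,0],0],[[-2.7,-4.3,0.4],[0,0,0],0]]}}

```text
time_s: 1.18
tool_pos: [0.4327, 0.0781, 0.1988]
orientation: [-0.0, 0.005, 1.0, -0.0]
force: [-0.5, 1.2, -0.1]
opening: -0.004
gripper_force: 0.0
```

```bash
python3 go.py .43 .085 .2
python3 - <<'E'
from h import *
import json
s=state(); p,d=optics.camera("wrist"); cv2.imwrite("pics/w1.png",p)
json.dump({k:np.array(v).tolist() for k,v in s.items()},open("pics/w1.json","w"))
for X in [(.4754,.0841,.088),(.4766,-.1312,.088)]: print(wproj(X,s))
E
```

```text
t 1.1833 p [0.4327 0.0781 0.1988] F [-0.5  1.2 -0.1] q [ 0.18  0.1  -0.25  1.22 -0.    0.19]
shift cm [ 0.27  0.68 -0.12] turn deg [-0.03 -0.05 -0.37]
[333.87479229 246.80084203]
[125.95867112 243.39854765]
```

View pics/w1.png

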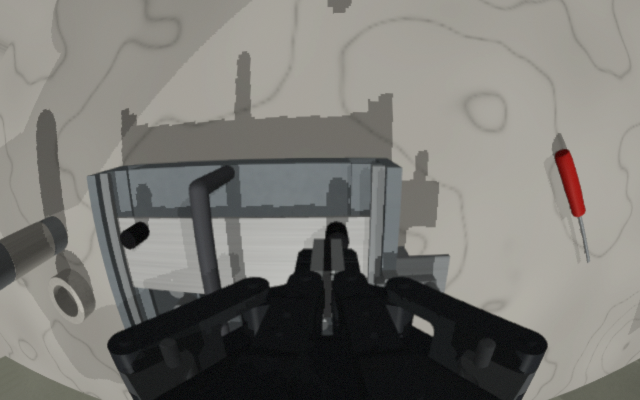

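The wrist view shows the left knob at (336,230) just ahead of the fingertips, the right knob top at (128,239), and the handle between. This matches the estimates to 1–2 mm. Descending behind the left knob.

Emit:
{"fn": "play_rows", "kwargs": {"targets": [[[-0.7,0.7,4],[0,0,-0.4],0],[[-0.7,0.7,8],[0,0,-0.4],0],[[-0.7,0.7,12],[0,0,-0.4],0],[[-0.7,0.7,13.1],[0,0,-0.4],0],[[-0.7,0.7,13.1],[0,0,-0.4],0]]}}

```text
time_s: 1.65
tool_pos: [0.4359, 0.0882, 0.0656]
orientation: [-0.003, -0.001, 1.0, -0.0]
force: [-1.0, 0.1, 0.4]
opening: 0.001
gripper_force: 0.0
```

Emit:
{"fn": "play_rows", "kwargs": {"targets": [[[-0.4,0,0],[0,0,0],0],[[-0.8,0,0],[0,0,0],0],[[-1.1,0,0],[0,0,0],0],[[-1.3,0,0],[0,0,0],0]]}}

```text
time_s: 1.98
tool_pos: [0.453, 0.0879, 0.0697]
orientation: [0.001, -0.001, 1.0, 0.0]
force: [-3.0, 1.5, 3.7]
opening: -0.002
gripper_force: 1.8
```

Emit:
{"fn": "play_rows", "kwargs": {"targets": [[[-0.15,0,0],[0,0,0],0],[[-0.3,0,0],[0,0,0],0],[[-0.45,0,0],[0,0,0],0],[[-0.6,0,0],[0,0,0],0],[[-0.6,0,0],[0,0,0],0]]}}

```text
time_s: 2.4
tool_pos: [0.4582, 0.0875, 0.0685]
orientation: [0.0, -0.001, 1.0, -0.0]
force: [-0.5, 0.6, -0.4]
opening: 0.005
gripper_force: 0.5
```

Emit:
{"fn": "play_rows", "kwargs": {"targets": [[[-0.2,0,0],[0,0,0],0],[[-0.4,0,0],[0,0,0],0],[[-0.6,0,0],[0,0,0],0],[[-0.8,0,0],[0,0,0],0]]}}

```text
time_s: 2.73
tool_pos: [0.4661, 0.0876, 0.0684]
orientation: [-0.0, -0.001, 1.0, 0.0]
force: [-3.0, 2.1, -0.2]
opening: -0.003
gripper_force: 1.3
```

Run:
```python
from h import *
a,_=optics.camera("side"); b,_=optics.camera("top")
A=cv2.resize(a[165:305,225:385],None,fx=2.5,fy=2.5,interpolation=cv2.INTER_CUBIC)
B=cv2.resize(b[165:265,255:415],None,fx=2.5,fy=2.5,interpolation=cv2.INTER_CUBIC)
w,_=optics.camera("wrist"); W=w[150:350,150:470]
W=cv2.resize(W,(400,250))
cv2.imwrite("pics/m2.png",np.hstack([A,np.vstack([B,W])[:350] if 0 else cv2.resize(np.vstack([B,W]),(280,350))]))
```

```text
(no output)
```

View pics/m2.png

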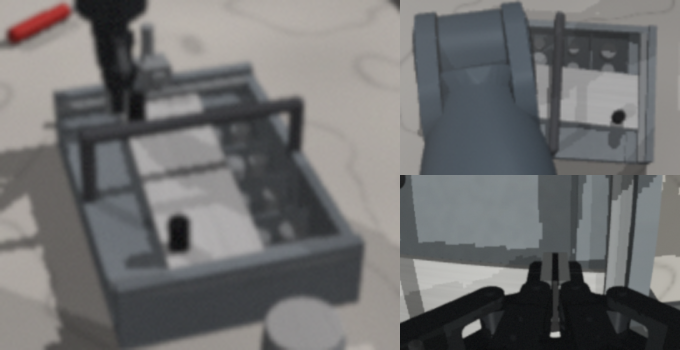

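The arm is behind the left knob and the left end has advanced about 12 mm, with the right knob still visible at (178,233). Switching to the right knob over the handle.

Emit:
{"fn": "play_rows", "kwargs": {"targets": [[[1,0,-4],[0,0,0],0],[[2.6,-1,-7.9],[0,0,0],0],[[2.6,-5,-8.2],[0,0,0],0],[[2.6,-9.1,-8.2],[0,0,0],0],[[2.6,-13.2,-8.2],[0,0,0],0]]}}

```text
time_s: 3.3
tool_pos: [0.4405, -0.0458, 0.1516]
orientation: [0.001, -0.002, 1.0, -0.0]
force: [1.5, 0.2, 0.3]
opening: 0.0
gripper_force: 0.0
```

Emit:
{"fn": "play_rows", "kwargs": {"targets": [[[0,-4.1,0],[0,0,0],0],[[0,-8.2,0.6],[0,0,0],0],[[0,-8.7,4.6],[0,0,0],0],[[0,-8.7,8.2],[0,0,0],0],[[0,-8.7,8.2],[0,0,0],0]]}}

```text
time_s: 3.72
tool_pos: [0.4367, -0.1315, 0.0635]
orientation: [-0.004, 0.0, 1.0, 0.001]
force: [-2.1, 0.3, -1.7]
opening: 0.003
gripper_force: 0.0
```

```bash
python3 go.py .455 -.131 .068
```

```text
t 3.7167 p [ 0.4367 -0.1315  0.0635] F [-2.1  0.3 -1.7] q [-0.29  0.23 -0.45  0.89 -0.   -0.29]
shift cm [-1.83  0.06 -0.47] turn deg [ 0.1  -0.4   0.16]
```

Emit:
{"fn": "play_rows", "kwargs": {"targets": [[[-0.5,0,0],[0,0,0],0],[[-1.0,0,0],[0,0,0],0],[[-1.3,0,0],[0,0,0],0],[[-1.5,0,0],[0,0,0],0],[[-1.7,0,0],[0,0,0],0]]}}

```text
time_s: 4.13
tool_pos: [0.4581, -0.1313, 0.0696]
orientation: [0.001, -0.001, 1.0, -0.0]
force: [-3.2, 0.8, 3.1]
opening: 0.002
gripper_force: 1.8
```

Emit:
{"fn": "play_rows", "kwargs": {"targets": [[[-0.2,0,0],[0,0,0],0],[[-0.4,0,0],[0,0,0],0],[[-0.6,0,0],[0,0,0],0],[[-0.8,0,0],[0,0,0],0],[[-1.0,0,0],[0,0,0],0]]}}

```text
time_s: 4.55
tool_pos: [0.4673, -0.1315, 0.0685]
orientation: [-0.0, -0.001, 1.0, -0.0]
force: [-3.4, -1.1, 3.3]
opening: 0.002
gripper_force: 1.8
```

Emit:
{"fn": "play_rows", "kwargs": {"targets": [[[-0.2,0,0],[0,0,0],0],[[-0.4,0,0],[0,0,0],0],[[-0.6,0,0],[0,0,0],0],[[-0.8,0,0],[0,0,0],0],[[-0.9,0,0],[0,0,0],0]]}}

```text
time_s: 4.97
tool_pos: [0.4764, -0.1316, 0.0684]
orientation: [-0.0, -0.001, 1.0, -0.0]
force: [-3.4, -3.4, -0.2]
opening: -0.001
gripper_force: 1.7
```

Run:
```python
from h import *
# where do knobs/front corner show? use top view to find left knob (arm now at right)
b,_=optics.camera("top"); cv2.imwrite("pics/t3.png",b)
g=b.max(2)[215:245,295:320]; m=(g<45).astype(np.uint8)
n,l,st,c=cv2.connectedComponentsWithStats(m)
b0=cv2.imread("pics/top1.png"); m0=(b0.max(2)[215:245,295:320]<45).astype(np.uint8); n0,l0,st0,c0=cv2.connectedComponentsWithStats(m0)
for C,S in ((c0,st0),(c,st)):
    for k in range(1,len(S)):
        if S[k][4]>8: print(S[k],C[k]+[295,215], ray("top",C[k]+[295,215],.078).round(4))
```

Emit:
{"fn": "play_rows", "kwargs": {"targets": [[[1,0,-4],[0,0,0],0],[[2.4,1,-7.9],[0,0,0],0],[[2.4,5,-8.2],[0,0,0],0],[[2.4,9.1,-8.2],[0,0,0],0],[[2.4,13.2,-8.2],[0,0,0],0]]}}

```text
time_s: 5.43
tool_pos: [0.4525, 0.0018, 0.1515]
orientation: [0.001, 0.0, 1.0, 0.0]
force: [0.9, -1.3, 0.3]
opening: -0.003
gripper_force: 0.0
```

Emit:
{"fn": "play_rows", "kwargs": {"targets": [[[0,4.1,0],[0,0,0],0],[[0,8.2,0.6],[0,0,0],0],[[0,8.6,4.6],[0,0,0],0],[[0,8.6,8.2],[0,0,0],0],[[0,8.6,8.2],[0,0,0],0]]}}

```text
time_s: 5.85
tool_pos: [0.4484, 0.087, 0.0635]
orientation: [-0.004, -0.002, 1.0, -0.0]
force: [-2.0, -1.0, -2.2]
opening: -0.001
gripper_force: 0.0
```

Emit:
{"fn": "play_rows", "kwargs": {"targets": [[[-0.5,0,0],[0,0,0],0],[[-0.9,0,0],[0,0,0],0],[[-1.1,0,0],[0,0,0],0],[[-1.3,0,0],[0,0,0],0],[[-1.5,0,0],[0,0,0],0]]}}

```text
time_s: 6.27
tool_pos: [0.4682, 0.0863, 0.0697]
orientation: [0.001, -0.0, 1.0, 0.0]
force: [0.0, 0.5, -0.3]
opening: 0.0
gripper_force: 0.0
```

Emit:
{"fn": "play_rows", "kwargs": {"targets": [[[-0.2,0,0],[0,0,0],0],[[-0.4,0,0],[0,0,0],0],[[-0.6,0,0],[0,0,0],0],[[-0.8,0,0],[0,0,0],0],[[-1.0,0,0],[0,0,0],0]]}}

```text
time_s: 6.68
tool_pos: [0.4768, 0.0865, 0.0684]
orientation: [-0.0, -0.001, 1.0, 0.0]
force: [-3.9, 1.1, 2.8]
opening: -0.002
gripper_force: 1.8
```

Emit:
{"fn": "play_rows", "kwargs": {"targets": [[[-0.2,0,0],[0,0,0],0],[[-0.4,0,0],[0,0,0],0],[[-0.6,0,0],[0,0,0],0],[[-0.8,0,0],[0,0,0],0],[[-0.9,0,0],[0,0,0],0]]}}

```text
time_s: 7.1
tool_pos: [0.4862, 0.0865, 0.0684]
orientation: [0.0, -0.001, 1.0, -0.0]
force: [-4.0, 0.8, 2.2]
opening: 0.001
gripper_force: 1.7
```

Emit:
{"fn": "play_rows", "kwargs": {"targets": [[[1,0,-4],[0,0,0],0],[[2.2,-1,-7.9],[0,0,0],0],[[2.2,-5,-8.2],[0,0,0],0],[[2.2,-9.1,-8.2],[0,0,0],0],[[2.2,-13.2,-8.2],[0,0,0],0]]}}

```text
time_s: 7.52
tool_pos: [0.4647, -0.0469, 0.1515]
orientation: [0.001, -0.001, 1.0, -0.0]
force: [0.5, 0.5, -0.4]
opening: -0.002
gripper_force: 0.0
```

Emit:
{"fn": "play_rows", "kwargs": {"targets": [[[0,-4.1,0],[0,0,0],0],[[0,-8.2,0.6],[0,0,0],0],[[0,-8.6,4.6],[0,0,0],0],[[0,-8.6,8.2],[0,0,0],0],[[0,-8.6,8.2],[0,0,0],0]]}}

```text
time_s: 7.93
tool_pos: [0.4608, -0.1316, 0.0633]
orientation: [-0.004, 0.0, 1.0, 0.001]
force: [-2.0, 0.8, -1.3]
opening: -0.0
gripper_force: 0.0
```

Emit:
{"fn": "play_rows", "kwargs": {"targets": [[[-0.5,0,0],[0,0,0],0],[[-0.8,0,0],[0,0,0],0],[[-1.0,0,0],[0,0,0],0],[[-1.2,0,0],[0,0,0],0],[[-1.4,0,0],[0,0,0],0]]}}

```text
time_s: 8.35
tool_pos: [0.4794, -0.1313, 0.0697]
orientation: [0.001, -0.001, 1.0, -0.0]
force: [-0.0, 0.1, 0.2]
opening: 0.005
gripper_force: 0.0
```

Emit:
{"fn": "play_rows", "kwargs": {"targets": [[[-0.2,0,0],[0,0,0],0],[[-0.4,0,0],[0,0,0],0],[[-0.6,0,0],[0,0,0],0],[[-0.8,0,0],[0,0,0],0],[[-1.0,0,0],[0,0,0],0]]}}

```text
time_s: 8.77
tool_pos: [0.4882, -0.1315, 0.0685]
orientation: [-0.0, -0.001, 1.0, -0.0]
force: [-3.3, -0.7, 2.5]
opening: -0.0
gripper_force: 1.9
```

Emit:
{"fn": "play_rows", "kwargs": {"targets": [[[-0.2,0,0],[0,0,0],0],[[-0.4,0,0],[0,0,0],0],[[-0.6,0,0],[0,0,0],0],[[-0.8,0,0],[0,0,0],0],[[-1.0,0,0],[0,0,0],0]]}}

```text
time_s: 9.18
tool_pos: [0.4983, -0.1316, 0.0684]
orientation: [-0.0, -0.001, 1.0, -0.0]
force: [-2.8, -2.5, -0.5]
opening: -0.001
gripper_force: 1.4
```

Emit:
{"fn": "play_rows", "kwargs": {"targets": [[[1,0,-4],[0,0,0],0],[[2.2,1,-7.9],[0,0,0],0],[[2.2,5,-8.2],[0,0,0],0],[[2.2,9.1,-8.2],[0,0,0],0],[[2.2,13.2,-8.2],[0,0,0],0]]}}

```text
time_s: 9.6
tool_pos: [0.4767, 0.0019, 0.1515]
orientation: [0.001, 0.0, 1.0, 0.0]
force: [0.8, 0.6, -0.5]
opening: -0.001
gripper_force: 0.0
```

Emit:
{"fn": "play_rows", "kwargs": {"targets": [[[0,4.1,0],[0,0,0],0],[[0,8.2,0.6],[0,0,0],0],[[0,8.6,4.6],[0,0,0],0],[[0,8.6,8.2],[0,0,0],0],[[0,8.6,8.2],[0,0,0],0]]}}

```text
time_s: 10.02
tool_pos: [0.4725, 0.087, 0.0633]
orientation: [-0.004, -0.002, 1.0, -0.0]
force: [-2.4, -1.6, -1.5]
opening: -0.003
gripper_force: 0.0
```

Emit:
{"fn": "play_rows", "kwargs": {"targets": [[[-0.4,0,0],[0,0,0],0],[[-0.7,0,0],[0,0,0],0],[[-0.9,0,0],[0,0,0],0],[[-1.1,0,0],[0,0,0],0],[[-1.3,0,0],[0,0,0],0]]}}

```text
time_s: 10.43
tool_pos: [0.4901, 0.0863, 0.0697]
orientation: [0.001, -0.0, 1.0, 0.0]
force: [-5.4, 0.4, 4.0]
opening: 0.001
gripper_force: 2.8
```

Emit:
{"fn": "play_rows", "kwargs": {"targets": [[[-0.2,0,0],[0,0,0],0],[[-0.4,0,0],[0,0,0],0],[[-0.6,0,0],[0,0,0],0],[[-0.8,0,0],[0,0,0],0],[[-1.0,0,0],[0,0,0],0]]}}

```text
time_s: 10.85
tool_pos: [0.499, 0.0866, 0.0685]
orientation: [-0.0, -0.001, 1.0, 0.0]
force: [-3.8, 0.0, 3.0]
opening: -0.002
gripper_force: 1.9
```

Emit:
{"fn": "play_rows", "kwargs": {"targets": [[[-0.2,0,0],[0,0,0],0],[[-0.4,0,0],[0,0,0],0],[[-0.6,0,0],[0,0,0],0],[[-0.8,0,0],[0,0,0],0],[[-1.0,0,0],[0,0,0],0]]}}

```text
time_s: 11.27
tool_pos: [0.5091, 0.0866, 0.0684]
orientation: [-0.0, -0.001, 1.0, 0.0]
force: [-2.4, 0.9, 2.4]
opening: -0.002
gripper_force: 1.8
```

Emit:
{"fn": "play_rows", "kwargs": {"targets": [[[1,0,-4],[0,0,0],0],[[2.2,-1,-7.9],[0,0,0],0],[[2.2,-5,-8.2],[0,0,0],0],[[2.2,-9.1,-8.2],[0,0,0],0],[[2.2,-13.2,-8.2],[0,0,0],0]]}}

```text
time_s: 11.68
tool_pos: [0.4878, -0.0468, 0.1516]
orientation: [0.001, -0.001, 1.0, -0.0]
force: [0.7, 0.7, 0.8]
opening: 0.001
gripper_force: 0.0
```

Emit:
{"fn": "play_rows", "kwargs": {"targets": [[[0,-4.1,0],[0,0,0],0],[[0,-8.2,0.6],[0,0,0],0],[[0,-8.6,4.6],[0,0,0],0],[[0,-8.6,8.2],[0,0,0],0],[[0,-8.6,8.2],[0,0,0],0]]}}

```text
time_s: 12.1
tool_pos: [0.4838, -0.1316, 0.0631]
orientation: [-0.004, 0.0, 1.0, 0.001]
force: [-2.3, -0.0, -1.7]
opening: 0.002
gripper_force: 0.0
```

Emit:
{"fn": "play_rows", "kwargs": {"targets": [[[-0.4,0,0],[0,0,0],0],[[-0.7,0,0],[0,0,0],0],[[-0.9,0,0],[0,0,0],0],[[-1.1,0,0],[0,0,0],0],[[-1.3,0,0],[0,0,0],0]]}}

```text
time_s: 12.52
tool_pos: [0.5014, -0.1313, 0.0698]
orientation: [0.001, -0.001, 1.0, -0.0]
force: [0.3, -0.4, -0.0]
opening: 0.001
gripper_force: 0.0
```

Emit:
{"fn": "play_rows", "kwargs": {"targets": [[[-0.2,0,0],[0,0,0],0],[[-0.4,0,0],[0,0,0],0],[[-0.6,0,0],[0,0,0],0],[[-0.8,0,0],[0,0,0],0],[[-1.0,0,0],[0,0,0],0]]}}

```text
time_s: 12.93
tool_pos: [0.5102, -0.1315, 0.0684]
orientation: [-0.0, -0.001, 1.0, -0.0]
force: [-2.2, -0.9, 3.1]
opening: 0.002
gripper_force: 1.7
```

Emit:
{"fn": "play_rows", "kwargs": {"targets": [[[-0.2,0,0],[0,0,0],0],[[-0.4,0,0],[0,0,0],0],[[-0.6,0,0],[0,0,0],0],[[-0.7,0,0],[0,0,0],0]]}}

```text
time_s: 13.27
tool_pos: [0.5175, -0.1314, 0.0684]
orientation: [0.0, -0.001, 1.0, 0.0]
force: [-4.1, -0.4, 2.7]
opening: -0.001
gripper_force: 1.7
```

Emit:
{"fn": "play_rows", "kwargs": {"targets": [[[1,0,-4],[0,0,0],0],[[2.2,1,-7.9],[0,0,0],0],[[2.2,5,-8.2],[0,0,0],0],[[2.2,9.1,-8.2],[0,0,0],0],[[2.2,13.2,-8.2],[0,0,0],0]]}}

```text
time_s: 13.68
tool_pos: [0.4956, 0.0018, 0.1515]
orientation: [0.001, 0.0, 1.0, 0.0]
force: [0.7, -0.0, -0.5]
opening: 0.005
gripper_force: 0.0
```

Emit:
{"fn": "play_rows", "kwargs": {"targets": [[[0,4.1,0],[0,0,0],0],[[0,8.2,0.6],[0,0,0],0],[[0,8.6,4.6],[0,0,0],0],[[0,8.6,8.2],[0,0,0],0],[[0,8.6,8.2],[0,0,0],0]]}}

```text
time_s: 14.1
tool_pos: [0.4915, 0.087, 0.0632]
orientation: [-0.004, -0.002, 1.0, -0.0]
force: [-2.6, 0.5, -1.6]
opening: -0.003
gripper_force: 0.0
```

Emit:
{"fn": "play_rows", "kwargs": {"targets": [[[-0.4,0,0],[0,0,0],0],[[-0.7,0,0],[0,0,0],0],[[-0.9,0,0],[0,0,0],0],[[-1.1,0,0],[0,0,0],0],[[-1.3,0,0],[0,0,0],0]]}}

```text
time_s: 14.52
tool_pos: [0.5091, 0.0863, 0.0698]
orientation: [0.001, -0.0, 1.0, 0.0]
force: [-0.5, -0.3, -0.2]
opening: 0.0
gripper_force: 0.0
```

Emit:
{"fn": "play_rows", "kwargs": {"targets": [[[-0.2,0,0],[0,0,0],0],[[-0.4,0,0],[0,0,0],0],[[-0.6,0,0],[0,0,0],0],[[-0.8,0,0],[0,0,0],0],[[-0.9,0,0],[0,0,0],0]]}}

```text
time_s: 14.93
tool_pos: [0.5169, 0.0866, 0.0684]
orientation: [-0.0, -0.001, 1.0, 0.0]
force: [-2.7, 1.6, 3.1]
opening: -0.002
gripper_force: 1.8
```

Emit:
{"fn": "play_rows", "kwargs": {"targets": [[[-0.1,0,0],[0,0,0],0],[[-0.2,0,0],[0,0,0],0],[[-0.3,0,0],[0,0,0],0],[[-0.4,0,0],[0,0,0],0]]}}

```text
time_s: 15.27
tool_pos: [0.5209, 0.0866, 0.0684]
orientation: [-0.0, -0.001, 1.0, 0.0]
force: [-3.5, 1.5, 1.4]
opening: 0.0
gripper_force: 1.6
```

Now slowly to contact at the stop, 0.5–1 mm per row.

Emit:
{"fn": "play_rows", "kwargs": {"targets": [[[-0.1,0,0],[0,0,0],0],[[-0.2,0,0],[0,0,0],0],[[-0.25,0,0],[0,0,0],0],[[-0.3,0,0],[0,0,0],0]]}}

```text
time_s: 15.6
tool_pos: [0.524, 0.0866, 0.0684]
orientation: [-0.0, -0.001, 1.0, -0.0]
force: [-3.7, 1.6, 1.3]
opening: -0.001
gripper_force: 1.5
```

Emit:
{"fn": "play_rows", "kwargs": {"targets": [[[1,0,-4],[0,0,0],0],[[2.2,-1,-7.9],[0,0,0],0],[[2.2,-5,-8.2],[0,0,0],0],[[2.2,-9.1,-8.2],[0,0,0],0],[[2.2,-13.2,-8.2],[0,0,0],0]]}}

```text
time_s: 16.02
tool_pos: [0.5027, -0.0468, 0.1516]
orientation: [0.001, -0.001, 1.0, -0.0]
force: [1.7, 0.2, -0.1]
opening: 0.002
gripper_force: 0.0
```

Emit:
{"fn": "play_rows", "kwargs": {"targets": [[[0,-4.1,0],[0,0,0],0],[[0,-8.2,0.6],[0,0,0],0],[[0,-8.6,4.6],[0,0,0],0],[[0,-8.6,8.2],[0,0,0],0],[[0,-8.6,8.2],[0,0,0],0]]}}

```text
time_s: 16.43
tool_pos: [0.4987, -0.1316, 0.063]
orientation: [-0.004, 0.0, 1.0, 0.001]
force: [-0.9, 1.0, -2.1]
opening: 0.0
gripper_force: 0.0
```

Emit:
{"fn": "play_rows", "kwargs": {"targets": [[[-0.5,0,0],[0,0,0],0],[[-0.9,0,0],[0,0,0],0],[[-1.2,0,0],[0,0,0],0],[[-1.4,0,0],[0,0,0],0],[[-1.6,0,0],[0,0,0],0]]}}

```text
time_s: 16.85
tool_pos: [0.5195, -0.1313, 0.0698]
orientation: [0.001, -0.001, 1.0, -0.0]
force: [0.0, 1.1, -0.4]
opening: 0.004
gripper_force: 0.0
```

Emit:
{"fn": "play_rows", "kwargs": {"targets": [[[-0.15,0,0],[0,0,0],0],[[-0.3,0,0],[0,0,0],0],[[-0.4,0,0],[0,0,0],0],[[-0.5,0,0],[0,0,0],0]]}}

```text
time_s: 17.18
tool_pos: [0.523, -0.1314, 0.0685]
orientation: [-0.0, -0.001, 1.0, -0.0]
force: [-4.1, -0.6, 3.5]
opening: 0.002
gripper_force: 1.9
```

Emit:
{"fn": "play_rows", "kwargs": {"targets": [[[-0.1,0,0],[0,0,0],0],[[-0.2,0,0],[0,0,0],0],[[-0.25,0,0],[0,0,0],0],[[-0.3,0,0],[0,0,0],0]]}}

```text
time_s: 17.52
tool_pos: [0.5255, -0.1315, 0.0684]
orientation: [-0.001, -0.0, 1.0, -0.0]
force: [-11.7, -0.9, 9.6]
opening: 0.003
gripper_force: 5.6
```

Emit:
{"fn": "play_rows", "kwargs": {"targets": [[[-0.05,0,0],[0,0,0],0],[[-0.1,0,0],[0,0,0],0],[[-0.15,0,0],[0,0,0],0],[[-0.15,0,0],[0,0,0],0]]}}

```text
time_s: 17.85
tool_pos: [0.5256, -0.1315, 0.0683]
orientation: [-0.002, -0.0, 1.0, -0.0]
force: [-17.8, -0.7, 14.7]
opening: -0.002
gripper_force: 9.5
```

Emit:
{"fn": "play_rows", "kwargs": {"targets": [[[1,0,0],[0,0,0],0],[[2.2,0,-4],[0,0,0],0],[[2.2,2,-7.9],[0,0,0],0],[[2.2,6.1,-8.2],[0,0,0],0],[[2.2,10.2,-8.2],[0,0,0],0]]}}

```text
time_s: 18.27
tool_pos: [0.5073, -0.0292, 0.1533]
orientation: [0.003, 0.001, 1.0, -0.0]
force: [2.0, 0.1, -0.2]
opening: -0.004
gripper_force: 0.0
```

Emit:
{"fn": "play_rows", "kwargs": {"targets": [[[0,4.1,0],[0,0,0],0],[[0,8.2,0],[0,0,0],0],[[0,11.6,2],[0,0,0],0],[[0,11.6,6],[0,0,0],0],[[0,11.6,8.2],[0,0,0],0]]}}

```text
time_s: 18.68
tool_pos: [0.5048, 0.0887, 0.066]
orientation: [-0.0, -0.002, 1.0, 0.0]
force: [-0.9, -0.1, -1.6]
opening: 0.003
gripper_force: 0.0
```

Emit:
{"fn": "play_rows", "kwargs": {"targets": [[[-0.4,0,0],[0,0,0],0],[[-0.8,0,0],[0,0,0],0],[[-1.1,0,0],[0,0,0],0],[[-1.3,0,0],[0,0,0],0],[[-1.4,0,0],[0,0,0],0]]}}

```text
time_s: 19.1
tool_pos: [0.521, 0.0864, 0.0699]
orientation: [0.001, -0.0, 1.0, 0.0]
force: [0.2, -0.1, 0.2]
opening: -0.002
gripper_force: 0.0
```

```bash
python3 go.py .524 .0866 .0684
```

```text
t 19.1 p [0.521  0.0864 0.0699] F [ 0.2 -0.1  0.2] q [ 0.16  0.35 -0.27  0.95  0.    0.16]
shift cm [-0.3   0.02  0.15] turn deg [0.03 0.14 0.23]
```

Emit:
{"fn": "play_rows", "kwargs": {"targets": [[[-0.1,0,0],[0,0,0],0],[[-0.2,0,0],[0,0,0],0],[[-0.3,0,0],[0,0,0],0],[[-0.4,0,0],[0,0,0],0]]}}

```text
time_s: 19.43
tool_pos: [0.5235, 0.0865, 0.0686]
orientation: [0.0, -0.001, 1.0, 0.0]
force: [-0.5, 0.3, -0.5]
opening: 0.002
gripper_force: 0.0
```

Emit:
{"fn": "play_rows", "kwargs": {"targets": [[[-0.05,0,0],[0,0,0],0],[[-0.1,0,0],[0,0,0],0],[[-0.15,0,0],[0,0,0],0],[[-0.2,0,0],[0,0,0],0]]}}

```text
time_s: 19.77
tool_pos: [0.5252, 0.0866, 0.0684]
orientation: [-0.0, -0.001, 1.0, 0.0]
force: [-3.7, 0.4, 2.4]
opening: -0.002
gripper_force: 1.6
```

Emit:
{"fn": "play_rows", "kwargs": {"targets": [[[-0.1,0,0],[0,0,0],0],[[-0.15,0,0],[0,0,0],0],[[-0.2,0,0],[0,0,0],0],[[-0.25,0,0],[0,0,0],0]]}}

```text
time_s: 20.1
tool_pos: [0.5268, 0.0867, 0.0683]
orientation: [-0.001, -0.001, 1.0, 0.0]
force: [-13.8, 1.2, 10.0]
opening: -0.004
gripper_force: 6.7
```

Emit:
{"fn": "play_rows", "kwargs": {"targets": [[[-0.04,0,0],[0,0,0],0],[[-0.04,0,0],[0,0,0],0],[[-0.04,0,0],[0,0,0],0],[[-0.04,0,0],[0,0,0],0],[[-0.04,0,0],[0,0,0],0]]}}

```text
time_s: 20.52
tool_pos: [0.5268, 0.0866, 0.0683]
orientation: [-0.001, -0.001, 1.0, 0.0]
force: [-13.9, 1.7, 9.9]
opening: -0.0
gripper_force: 6.7
```

Emit:
{"fn": "play_rows", "kwargs": {"targets": [[[0,0,0],[0,0,0],0],[[0,0,0],[0,0,0],0],[[0,0,0],[0,0,0],0],[[0,0,0],[0,0,0],0],[[0,0,0],[0,0,0],0]]}}

```text
time_s: 20.93
tool_pos: [0.5268, 0.0867, 0.0683]
orientation: [-0.001, -0.001, 1.0, 0.0]
force: [-13.3, 0.9, 9.9]
opening: -0.0
gripper_force: 6.7
```

Emit:
{"fn": "play_rows", "kwargs": {"targets": [[[0,0,0],[0,0,0],0],[[0,0,0],[0,0,0],0],[[0,0,0],[0,0,0],0],[[0,0,0],[0,0,0],0],[[0,0,0],[0,0,0],0]]}}

```text
time_s: 21.35
tool_pos: [0.5268, 0.0866, 0.0683]
orientation: [-0.001, -0.001, 1.0, 0.0]
force: [-12.9, 0.9, 9.9]
opening: -0.003
gripper_force: 6.7
```

Run:
```python
from h import *
a,_=optics.camera("side"); A=cv2.resize(a[165:305,225:385],None,fx=5,fy=4.2,interpolation=cv2.INTER_CUBIC)
cv2.imwrite("pics/s4.png",A); print(state()["force"])
```

```text
[-13.09694243   1.02455081   9.49645509]
```

View pics/s4.png

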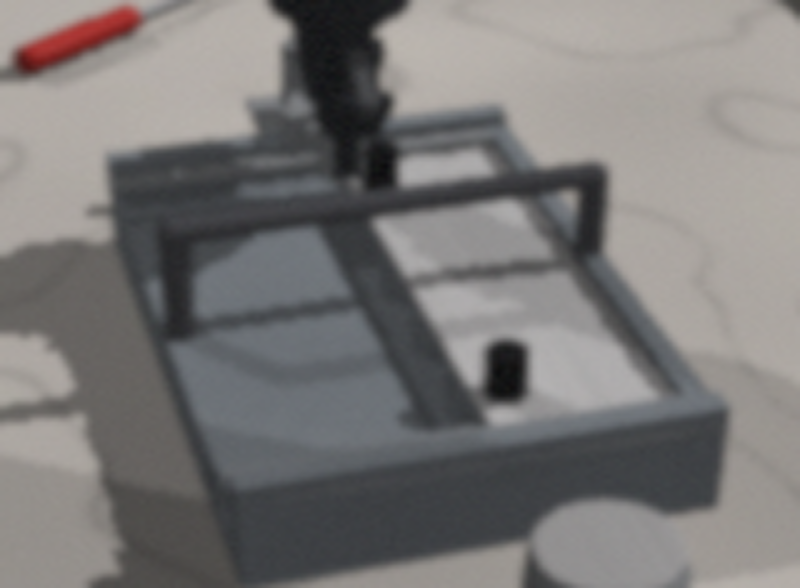

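The side view shows the cover parallel to the far wall with only a thin gap line at the wall; the right knob is at (507,370). I'll confirm the right end by touch and hold a press there too.

Emit:
{"fn": "play_rows", "kwargs": {"targets": [[[1,0,0],[0,0,0],0],[[2.2,0,-4],[0,0,0],0],[[2.2,-2,-7.9],[0,0,0],0],[[2.2,-6.1,-8.2],[0,0,0],0],[[2.2,-10.2,-8.2],[0,0,0],0]]}}

```text
time_s: 21.82
tool_pos: [0.5082, -0.0159, 0.1534]
orientation: [0.003, -0.002, 1.0, -0.0]
force: [0.7, -0.9, 0.4]
opening: -0.003
gripper_force: 0.0
```

Emit:
{"fn": "play_rows", "kwargs": {"targets": [[[0,-4.1,0],[0,0,0],0],[[0,-8.2,0],[0,0,0],0],[[0,-11.6,2],[0,0,0],0],[[0,-11.6,6],[0,0,0],0],[[0,-11.6,8.2],[0,0,0],0]]}}

```text
time_s: 22.23
tool_pos: [0.5058, -0.1335, 0.0659]
orientation: [-0.0, 0.001, 1.0, -0.0]
force: [-0.6, 1.0, -0.7]
opening: -0.0
gripper_force: 0.0
```

Emit:
{"fn": "play_rows", "kwargs": {"targets": [[[-0.4,0,0],[0,0,0],0],[[-0.8,0,0],[0,0,0],0],[[-1.1,0,0],[0,0,0],0],[[-1.2,0,0],[0,0,0],0],[[-1.2,0,0],[0,0,0],0]]}}

```text
time_s: 22.65
tool_pos: [0.5201, -0.1313, 0.07]
orientation: [0.001, -0.001, 1.0, -0.0]
force: [-0.2, 0.4, -0.5]
opening: 0.002
gripper_force: 0.0
```

```bash
python3 go.py .5236 -.1315 .0684
```

```text
t 22.65 p [ 0.5201 -0.1313  0.07  ] F [-0.2  0.4 -0.5] q [-0.25  0.37 -0.24  0.96 -0.   -0.25]
shift cm [-0.35 -0.02  0.16] turn deg [-0.04  0.14  0.32]
```

Emit:
{"fn": "play_rows", "kwargs": {"targets": [[[-0.15,0,0],[0,0,0],0],[[-0.3,0,0],[0,0,0],0],[[-0.35,0,0],[0,0,0],0],[[-0.4,0,0],[0,0,0],0],[[-0.4,0,0],[0,0,0],0]]}}

```text
time_s: 23.07
tool_pos: [0.5226, -0.1314, 0.0685]
orientation: [0.0, -0.001, 1.0, -0.0]
force: [0.0, -0.1, 0.7]
opening: 0.004
gripper_force: 0.0
```

Emit:
{"fn": "play_rows", "kwargs": {"targets": [[[-0.05,0,0],[0,0,0],0],[[-0.1,0,0],[0,0,0],0],[[-0.1,0,0],[0,0,0],0]]}}

```text
time_s: 23.32
tool_pos: [0.5236, -0.1314, 0.0684]
orientation: [-0.0, -0.001, 1.0, 0.0]
force: [-0.1, 0.2, 0.7]
opening: -0.002
gripper_force: 0.0
```

Emit:
{"fn": "play_rows", "kwargs": {"targets": [[[-0.05,0,0],[0,0,0],0],[[-0.1,0,0],[0,0,0],0],[[-0.1,0,0],[0,0,0],0]]}}

```text
time_s: 23.57
tool_pos: [0.5246, -0.1314, 0.0684]
orientation: [0.0, -0.001, 1.0, -0.0]
force: [0.4, -0.8, -0.4]
opening: 0.001
gripper_force: 0.0
```

Emit:
{"fn": "play_rows", "kwargs": {"targets": [[[-0.1,0,0],[0,0,0],0],[[-0.2,0,0],[0,0,0],0],[[-0.3,0,0],[0,0,0],0],[[-0.3,0,0],[0,0,0],0],[[-0.3,0,0],[0,0,0],0]]}}

```text
time_s: 23.98
tool_pos: [0.5257, -0.1314, 0.0682]
orientation: [-0.002, -0.0, 1.0, -0.0]
force: [-13.3, -0.3, 10.1]
opening: 0.001
gripper_force: 7.0
```

Right end firm at its home position. Hold for a second, then retreat toward the left side, above and left of the bolt peg.

Emit:
{"fn": "play_rows", "kwargs": {"targets": [[[0,0,0],[0,0,0],0],[[0,0,0],[0,0,0],0],[[0,0,0],[0,0,0],0],[[0,0,0],[0,0,0],0],[[0,0,0],[0,0,0],0]]}}

```text
time_s: 24.4
tool_pos: [0.5257, -0.1314, 0.0682]
orientation: [-0.002, -0.0, 1.0, -0.0]
force: [-13.6, -1.0, 9.3]
opening: 0.004
gripper_force: 6.9
```

Emit:
{"fn": "play_rows", "kwargs": {"targets": [[[0,0,0],[0,0,0],0],[[0,0,0],[0,0,0],0],[[0,0,0],[0,0,0],0],[[0,0,0],[0,0,0],0],[[0,0,0],[0,0,0],0]]}}

```text
time_s: 24.82
tool_pos: [0.5257, -0.1314, 0.0682]
orientation: [-0.002, -0.0, 1.0, -0.0]
force: [-13.6, -0.6, 9.6]
opening: -0.001
gripper_force: 6.9
```

Emit:
{"fn": "play_rows", "kwargs": {"targets": [[[0,0,0],[0,0,0],0],[[0,0,0],[0,0,0],0],[[0,0,0],[0,0,0],0],[[0,0,0],[0,0,0],0],[[0,0,0],[0,0,0],0]]}}

```text
time_s: 25.23
tool_pos: [0.5258, -0.1314, 0.0682]
orientation: [-0.002, -0.0, 1.0, -0.0]
force: [-12.7, -0.4, 10.7]
opening: -0.001
gripper_force: 6.9
```

Emit:
{"fn": "play_rows", "kwargs": {"targets": [[[1,0,0],[0,0,0],0],[[3,0,-3],[0,0,0],0],[[3,0,-7],[0,0,0],0],[[3,1,-11],[0,0,0],0],[[3,4,-13],[0,0,0],0]]}}

```text
time_s: 25.65
tool_pos: [0.4985, -0.0935, 0.2029]
orientation: [0.002, 0.001, 1.0, -0.001]
force: [2.7, -0.4, 0.9]
opening: 0.002
gripper_force: 0.0
```

```bash
python3 go.py .522 .25 .195
python3 - <<'E'
from h import *
q=[.5215,-.0242,-.0036]
print("peg",toW((.002,.207,.102),q),"end",toW((.002,.157,.102),q))
b,_=optics.camera("top"); cv2.imwrite("pics/t5.png",cv2.resize(b[160:265,255:415],None,fx=5,fy=5,interpolation=cv2.INTER_CUBIC))
P=lambda X:((proj("top",X)-[255,160])*5).round()
print(P(toW((.002,.207,.12),q)),P(toW((.027,.108,.088),q)),P(toW((.027,-.108,.088),q)))
E
```

```text
t 25.65 p [ 0.4985 -0.0935  0.2029] F [ 2.7 -0.4  0.9] q [-0.18  0.23 -0.08  1.25 -0.   -0.18]
shift cm [-2.28 34.35  0.74] turn deg [-0.09  0.26  0.09]
peg [0.52424519 0.18279146 0.102     ] end [0.52406519 0.13279178 0.102     ]
[ 83. 235.] [262. 213.] [634. 235.]
```

View pics/t5.png

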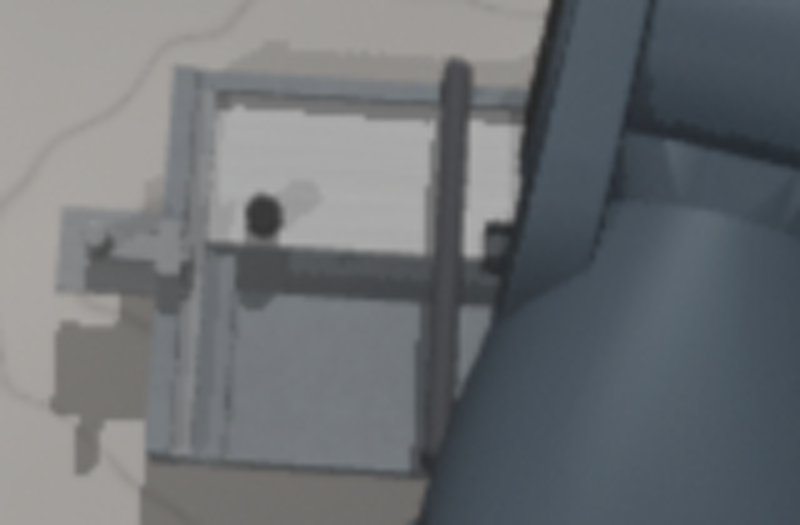

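The top view shows the left knob at (263,213), exactly the predicted home pixel, with the bolt still back with its peg near (95,232). Moving to the left of the peg.

Emit:
{"fn": "play_rows", "kwargs": {"targets": [[[-2.5,32,0.5],[0,0,0],0],[[-2.5,32,0.5],[0,0,0],0],[[-2.5,32,0.5],[0,0,0],0],[[-2.5,32,0.5],[0,0,0],0],[[-2.5,32,0.5],[0,0,0],0]]}}

```text
time_s: 26.12
tool_pos: [0.5133, 0.1183, 0.1953]
orientation: [0.0, -0.0, 1.0, 0.0]
force: [1.1, -1.1, 0.1]
opening: -0.001
gripper_force: 0.0
```

```bash
python3 go.py .524 .228 .195
```

```text
t 26.1167 p [0.5133 0.1183 0.1953] F [ 1.1 -1.1  0.1] q [ 0.23  0.28 -0.04  1.25 -0.    0.23]
shift cm [-1.08 10.97  0.03] turn deg [0.   0.02 0.26]
```

Emit:
{"fn": "play_rows", "kwargs": {"targets": [[[-1.1,11,0],[0,0,0],0],[[-1.1,11,0],[0,0,0],0],[[-1.1,11,0],[0,0,0],0],[[-1.1,11,0],[0,0,0],0]]}}

```text
time_s: 26.45
tool_pos: [0.5242, 0.2311, 0.1945]
orientation: [-0.0, -0.003, 1.0, 0.0]
force: [0.5, 0.9, 0.0]
opening: 0.0
gripper_force: 0.0
```

```bash
python3 go.py .524 .228 .1
python3 - <<'E'
from h import *
s=state(); w,_=optics.camera("wrist"); cv2.imwrite("pics/w6.png",w)
q=[.5215,-.0242,-.0036]
for z in (.12,.1,.086): print(wproj(toW((.002,.207,z),q),s).round(1))
E
```

```text
t 26.45 p [0.5242 0.2311 0.1945] F [0.5 0.9 0. ] q [0.41 0.37 0.09 1.29 0.   0.41]
shift cm [ 0.02 -0.32  9.45] turn deg [ 0.06 -0.02  0.52]
[261.5 212.3]
[266.4 205.1]
[269.5 200.7]
```

View pics/w6.png

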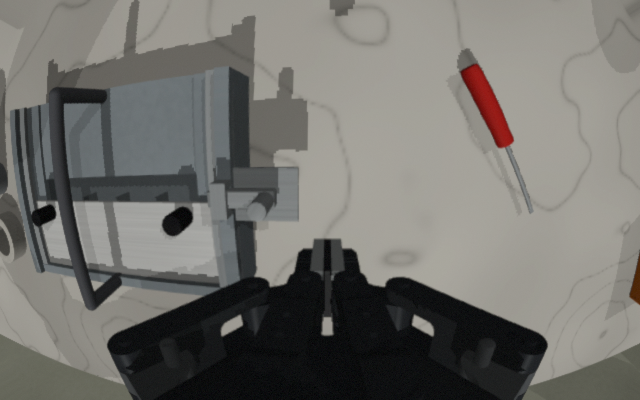

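The wrist view shows the peg top at (259,212), matching the prediction of (261,212), with nothing beneath the fingers. Descending beside it.

Emit:
{"fn": "play_rows", "kwargs": {"targets": [[[0,-0.2,4],[0,0,0.5],0],[[0,-0.2,8],[0,0,0.5],0],[[0,-0.2,9.3],[0,0,0.5],0],[[0,-0.2,9.3],[0,0,0.5],0],[[0,-0.2,9.3],[0,0,0.5],0]]}}

```text
time_s: 26.92
tool_pos: [0.5242, 0.2235, 0.1024]
orientation: [-0.0, 0.004, 1.0, -0.0]
force: [0.2, 0.1, 0.6]
opening: -0.003
gripper_force: 0.0
```

Emit:
{"fn": "play_rows", "kwargs": {"targets": [[[0,-0.5,0],[0,0,0],0],[[0,-0.9,0],[0,0,0],0],[[0,-1.3,0],[0,0,0],0],[[0,-1.7,0],[0,0,0],0],[[0,-2.1,0],[0,0,0],0]]}}

```text
time_s: 27.33
tool_pos: [0.5245, 0.2028, 0.1028]
orientation: [0.0, 0.004, 1.0, 0.0]
force: [-0.2, 0.2, 0.9]
opening: -0.003
gripper_force: 0.0
```

Emit:
{"fn": "play_rows", "kwargs": {"targets": [[[0,-0.3,0],[0,0,0],0],[[0,-0.6,0],[0,0,0],0],[[0,-0.9,0],[0,0,0],0],[[0,-1.2,0],[0,0,0],0],[[0,-1.5,0],[0,0,0],0]]}}

```text
time_s: 27.75
tool_pos: [0.5243, 0.1882, 0.1024]
orientation: [0.0, 0.004, 1.0, 0.0]
force: [0.8, 3.3, 3.1]
opening: 0.003
gripper_force: 1.7
```

Emit:
{"fn": "play_rows", "kwargs": {"targets": [[[0,-0.3,0],[0,0,0],0],[[0,-0.6,0],[0,0,0],0],[[0,-0.9,0],[0,0,0],0],[[0,-1.2,0],[0,0,0],0],[[0,-1.5,0],[0,0,0],0]]}}

```text
time_s: 28.17
tool_pos: [0.5241, 0.173, 0.1022]
orientation: [0.0, 0.004, 1.0, 0.0]
force: [0.9, 3.9, 2.7]
opening: -0.001
gripper_force: 1.7
```

Emit:
{"fn": "play_rows", "kwargs": {"targets": [[[0,-0.3,0],[0,0,0],0],[[0,-0.6,0],[0,0,0],0],[[0,-0.9,0],[0,0,0],0],[[0,-1.2,0],[0,0,0],0],[[0,-1.4,0],[0,0,0],0]]}}

```text
time_s: 28.58
tool_pos: [0.5239, 0.1589, 0.1022]
orientation: [-0.0, 0.004, 1.0, -0.0]
force: [2.3, 2.5, 2.1]
opening: -0.0
gripper_force: 1.6
```

Emit:
{"fn": "play_rows", "kwargs": {"targets": [[[0,-0.1,0],[0,0,0],0],[[0,-0.2,0],[0,0,0],0],[[0,-0.3,0],[0,0,0],0],[[0,-0.4,0],[0,0,0],0]]}}

```text
time_s: 28.92
tool_pos: [0.5239, 0.1556, 0.1022]
orientation: [0.0, 0.004, 1.0, 0.0]
force: [2.1, 10.3, 2.2]
opening: -0.005
gripper_force: 5.2
```

Emit:
{"fn": "play_rows", "kwargs": {"targets": [[[0,-0.1,0],[0,0,0],0],[[0,-0.2,0],[0,0,0],0],[[0,-0.3,0],[0,0,0],0]]}}

```text
time_s: 29.17
tool_pos: [0.5239, 0.1547, 0.1024]
orientation: [0.0, 0.003, 1.0, 0.003]
force: [1.9, 27.7, -0.7]
opening: -0.004
gripper_force: 13.8
```

Force rose sharply to 27.7 N at the stop, so I'm backing off at once and lifting away to check.

Emit:
{"fn": "play_rows", "kwargs": {"targets": [[[0,0.4,0],[0,0,0],0],[[0,2,0],[0,0,0],0],[[0,4,-1],[0,0,0],0],[[0,6,-5],[0,0,0],0],[[0,7.4,-9],[0,0,0],0]]}}

```text
time_s: 29.58
tool_pos: [0.5225, 0.2252, 0.1879]
orientation: [-0.002, 0.004, 1.0, -0.001]
force: [1.5, 0.4, 0.9]
opening: -0.004
gripper_force: 0.0
```

Emit:
{"fn": "play_rows", "kwargs": {"targets": [[[0,0,-0.3],[0,0,0],0],[[0,0,-0.3],[0,0,0],0]]}}

```text
time_s: 29.75
tool_pos: [0.5253, 0.2259, 0.1938]
orientation: [0.002, 0.003, 1.0, 0.0]
force: [-0.5, 0.2, -0.5]
opening: 0.001
gripper_force: 0.0
```

Run:
```python
from h import *
s=state(); print(s["tool_pos"],s["force"]); w,_=optics.camera("wrist")
q=[.5215,-.0242,-.0036]
for y in (.157,.162,.167,.207): print(y,[wproj(toW((.002,y,z),q),s).round(1) for z in (.12,.086)])
print("tip",wproj(toW((.002,.103,.085),q),s),"knobs",[wproj(toW((.027,y,.088),q),s).round(1) for y in (.108,-.108)])
cv2.imwrite("pics/w7.png",cv2.resize(w[50:300,0:350],None,fx=2.2,fy=2.2,interpolation=cv2.INTER_CUBIC))
```

```text
[0.52526271 0.22591814 0.19377246] [-0.49310093  0.24398952 -0.5340818 ]
0.157 [array([205.4, 211.4]), array([219.4, 200.1])]
0.162 [array([211.3, 211.5]), array([224.8, 200.1])]
0.167 [array([217.3, 211.5]), array([230.2, 200. ])]
0.207 [array([268.1, 211.6]), array([275.3, 199.8])]
tip [166.79789253 200.1211383 ] knobs [array([173.6, 226.9]), array([ 36.7, 221.5])]
```

View pics/w7.png

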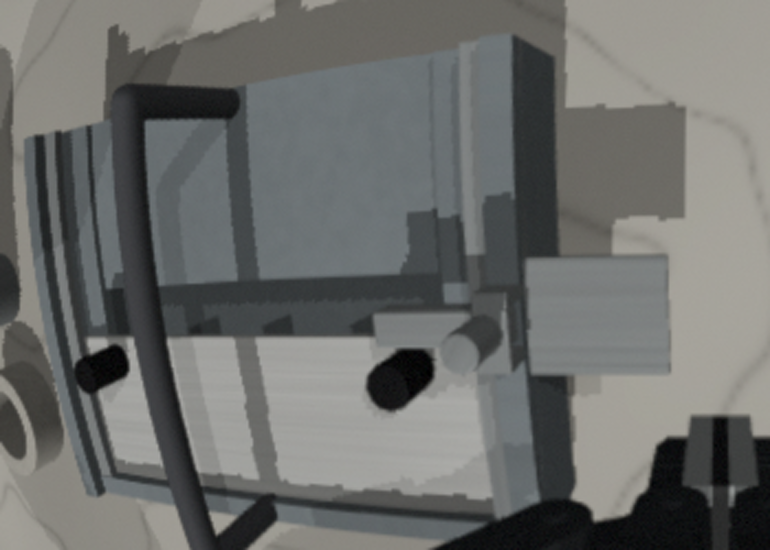

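The wrist view shows the bolt tip at crop (375,328) just behind the left knob at (390,385). Tip and knob are 6.5 px apart, against 6.8 px predicted for fully in. The peg's travel and the stop force agree, both knobs are home, and the gripper is clear.

```bash
python3 -c "
from rig import order; print(order.sign_off())"
```

```text
the job is handed in; nothing more can be done
None
```

The job is handed in: the cover is home and square, and was held pressed at about 13 N for over a second at each knob. The bolt is fully in behind the left knob, though its last push peaked at 27.7 N against the stop (limit 30 N), and the arm is clear and touched no bystander.

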